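# Take the coin acceptor out of the coin door

### The arm

A 6-joint arm with a two-finger parallel gripper is mounted at the origin on the work surface. World frame = base frame: x ahead of the robot, y to its left, z up, the work surface at z = 0. Lengths are in m, angles in rad, forces in N, time in s.
With the tool pointing down it reaches from about 0.375 to 0.9 m from the base axis. Payload 3.1 kg.
Tool frame: the origin (TCP) lies between the finger pads; the fingertips stand 8 mm ahead of it and the grasp point (between the pads) lies 11 mm behind it; z points along the fingers, y is the line along which they close (so a half turn about z gives the same grasp; the last joint's range is limited). The gripper opens to 85 mm and grips with 20 to 120 N. Pads are 22 mm wide; open, the fingers measure 114 mm over their backs; the gripper's body (76 mm by 85 mm) begins 54 mm behind the grasp point. The pads swing forward as they close: fully open they stand 13 mm farther back than shut.
Start: joints at [1.085, 0.527, 1.433, -0, 1.181, -0.178], TCP at [0.189, 0.596, 0.239] pointing down, gripper open.
Joint ranges: [-3.08, 3.08], [-0.75, 2.2], [0.22, 2.44], [-1.43, 4.57], [0, 2.65], [-2.85, 2.85]. Speed limits (rad/s): [2.79, 2.79, 3.14, 3.14, 3.14, 3.14].

### API

Orientations are given as a unit quaternion [x, y, z, w].
In Python, from station import readout, cams, sign_off gives the robot as it stands.
- The arm moves only by the tool send_rows, never from a script. Its argument "commands" is text: rows parted by semicolons, each of 5 numbers parted by spaces: the finger opening in mm, from 0 to 85.4, then the shift along the tool's x, y, z each as a share of 0.02 m, from -1 to 1, then the turn about the tool's z as a share of 4 degrees, from -1 to 1. In form: grip dx dy dz spin; .... A call has 1 to 20 rows; each row shifts and turns the commanded pose from where the row before left it, along the tool's axes as they then stand; what a row does not reach is not made up. A row lasts 1/12 s, in which the tool goes at most 41.7 mm and 7.16 degrees, less where a joint would pass 70% of its speed; a pose out of reach is approached as far as the arm can. A call with a number of a shift or a turn outside -1 to 1 is refused whole. A call with a gripper value outside its range is refused whole. The fingers move at their own pace and stop on an object; "grip_force" is the grip in N (left out, the last holds). Time passes only in rows, so rows that do not move let the fingers close. It gives the time, the measured TCP pose, the force, the opening and the grip force at its end, in the units of the state.
- readout.sense(): the state, without advancing time (a new reading comes with each control period).
- cams.snapshot(name): name is "side" or "top"; returns a dict with "pixels" (480x640x3 uint8, red, green, blue), "intrinsics" (3x3 intrinsics, pixels), "dist" ([k1, k2, p1, p2, k3] as OpenCV has them; the pictures are not rectified), "eye" and "rotation" of the camera in the world. Camera axes: x right, y down, z forward; pixel columns grow to the right and rows downward; lengths in m; the calibration is good to about 2 mm. A picture is of the moment at which its call begins. There is no depth.
- sign_off(): hands the job in; it is judged then, once.
The state is a dict: "t": time; "q": joint angles; "qd": joint speeds; "tau": joint torques, N m; "tcp_pos": TCP position; "tool_rot": TCP orientation; "force": force on the tool from outside, world axes, zero at the start; "ft_torque": the same for the moment, N m; "finger_gap": opening from 0.0 (shut) to 1.0 (fully open); "gripper_force": force on a finger pad.
Only numpy, scipy, OpenCV 4.12 (cv2) and the standard library are available. Lean on these libraries where they do the work, as an engineer would, in place of code of your own. Each camera call takes 0.05 s, during which the arm holds its last target. There are 200 camera calls.

### The job

The black coin acceptor in the cradle on the sloping coin door has to go for overhaul: squeeze its red snap tab in and draw the acceptor straight out of the cradle, then stand it upright, connector side up, on the floor of the empty tan bin and let go. Set it down gently, and leave the acceptor in the other bin, the reel, the screwdriver and the screw jar where they are.

Things in the scene. Friction and masses are not known exactly. Their poses are not given: they have to be found in the camera images.
- acceptor: The coin acceptor to take out: black box 52 mm (its x) by 102 mm (its y) by 86 mm (its z), about 0.3 kg, loose. Origin at the centre of its underside, which rests on the cradle floor; z points from there to the connector side, out of the cradle. The red snap tab is in the middle of its +x face. In the cradle its axes are those of the cradle; +x is up the slope.
- tab_pad (a point): Centre of the outer face of the red tab's thumb pad (moves with the tab). The pad is 26 mm wide along the acceptor's y and reaches from 40 to 70 mm above the underside, centre at 55 mm. At rest it stands 6 mm proud of the +x face: the grip over tab and opposite face is 58 mm wide at rest, 52 mm with the tab flush.
- acc_tab (a joint): How far the snap tab is pressed in, m: 0 at rest, 0.006 flush with the +x face (its stop); the spring gives 4 N at rest, 10 N when flush. A barb low on the tab catches under a lip of the cradle: the acceptor is locked unless the tab is in by about 5 mm, kept in over the first 15 mm of withdrawal. Squeezing tab and opposite (-x) face between two fingers presses it and grips the acceptor at once.
- cradle: Metal frame on the door that holds the acceptor, fixed. Origin at the centre of its floor, where the acceptor's underside rests; z is the way out, square to the door, leaning 0.45 rad from vertical; x points up the slope, y level across. Walls 24 mm high, 1 mm clear of the acceptor all round, outer faces 32 mm (x) and 57 mm (y) from the centre. Nothing else on the door is higher than the walls.
- stand: The fixed wooden bench stand with the coin door (grey sheet 260 by 240 mm with blue edges) lying on it, inner side up, sloping up along the stand's +x; origin on the bench below the middle of the door.
- empty_bin: The empty tan bin that takes the acceptor, fixed: 150 by 150 mm and 60 mm high outside, walls 4 mm, inside about 142 by 142 mm. Origin at the centre of its underside, z up.
- empty_bin_in (a point): Centre of the inner floor of the empty bin, where the acceptor goes.
- full_bin: The other tan bin, of the same size, fixed, standing beside the empty one (centres 154 mm apart along the bins' y); it already holds an acceptor.
- spare: The acceptor already in the full bin (same size and look, upright, loose). Origin at the centre of its underside. Leave alone.
- reel: White slot-machine reel lying flat on the bench, 144 mm across and 40 mm high, loose. Origin at the centre of its underside. Leave alone.
- driver: Red-handled screwdriver, 190 mm long, lying on the bench, loose. Leave alone.
- screw_jar: Small jar, 56 mm across and 70 mm high, standing on the bench, loose. Leave alone.
There are look-alikes about, which are no part of the job. Leave any blue or yellow look-alike of the empty_bin alone.

How it is judged:
By the outcome, as a careful person would: the job done as asked, in the order asked, and still so for the second after the job is handed in, with the robot touching nothing.
It also fails if it takes over 40 s, if anything falls off the work surface, if the arm or the gripper's body presses on something with over 40 N, if the wrist force passes 120 N, or if a joint passes its speed limit or range.

## Working session

There is one attempt and no reset: what is moved stays moved. The work goes in short steps, Python scripts to look and compute and a tool call to move; the robot and the scene stay as the last step left them, time stands still between calls to the robot, and variables do not carry over. Pictures are saved under pics/ and viewed, at most 10 in all, crops included, and the job is handed in when it is done.

Besides the shell and the picture viewer there is one more tool, called after "Emit:" by a JSON object that holds its "name" and its "arguments". send_rows: Moves the arm, as the interface text tells. Its arguments: {"type":"object","properties":{"commands":{"type":"string"},"grip_force":{"type":"number"}},"required":["commands"]}

```bash
mkdir -p pics; ls; python3 - <<'E'
from station import readout, cams
import cv2,pickle,numpy as np
d={}
for n in("top","side"):
    s=cams.snapshot(n);d[n]=s
    cv2.imwrite(f"pics/{n}0.png",s["pixels"][:,:,::-1])
    print(n,s["intrinsics"],s["dist"],s["eye"],s["rotation"])
pickle.dump(d,open("s0.pkl","wb"))
print(readout.sense())
E
```

```text
pics
top [[614.53611373   0.         320.27262851]
 [  0.         614.53611373 252.38549509]
 [  0.           0.           1.        ]] [0.05179232 0.         0.         0.         0.        ] [ 0.26018421 -0.04205284  1.60729676] [-0.69723019  0.71377143 -0.04321851  0.05032458]
side [[498.19145484   0.         319.81224855]
 [  0.         498.19145484 250.08786276]
 [  0.           0.           1.        ]] [-0.01306608  0.          0.          0.          0.        ] [ 0.28598165 -1.20413752  0.93713223] [ 0.87834471 -0.071531    0.03395467 -0.4714244 ]
{'t': 0.1, 'q': array([ 1.08551998e+00,  5.28379154e-01,  1.43380068e+00,  2.60966535e-07,
        1.18140050e+00, -1.78506524e-01]), 'qd': array([ 1.63732346e-03,  5.21501912e-05, -4.68350086e-03, -1.91661346e-03,
        1.76325330e-03, -1.86135819e-04]), 'tau': array([-7.27180141e-04, -4.43306994e+01, -1.78586268e+01, -2.78052994e-04,
        3.84568397e-03, -2.02355679e-06]), 'tcp_pos': array([0.18840958, 0.59525212, 0.23841937]), 'tool_rot': array([ 1.52784146e-01,  9.88259084e-01, -9.39562751e-04, -3.23938147e-04]), 'force': array([-0.09811469,  0.3760035 ,  0.45965993]), 'ft_torque': array([-0.00658667,  0.0431049 ,  0.00631026]), 'gripper_force': 0.0, 'finger_gap': 1.003041109109596}
```

View pics/top0.png

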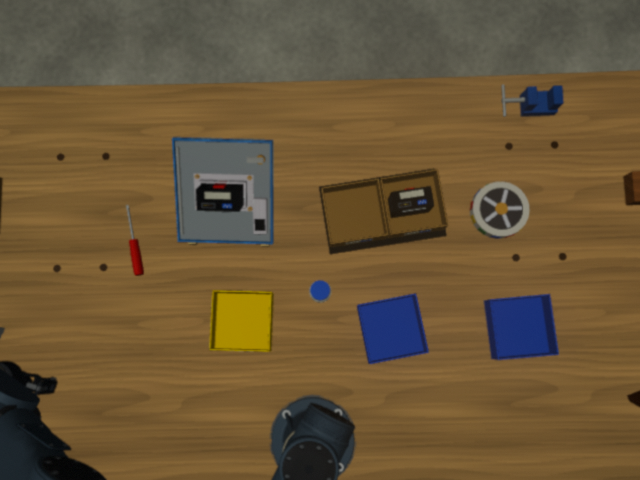

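View pics/side0.png

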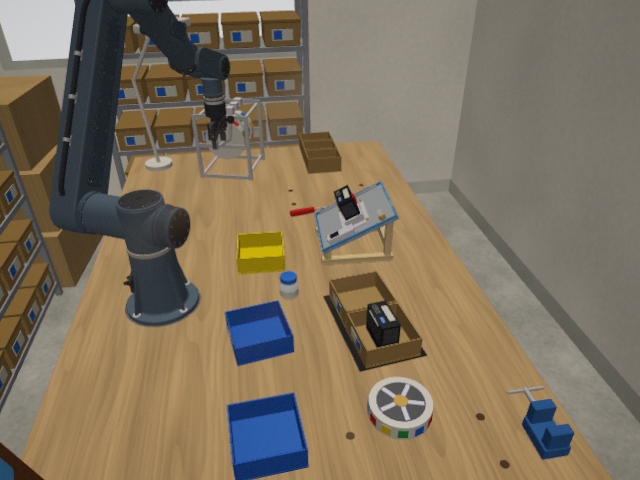

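The top view shows the acceptor in the cradle at (221,197), the spare in the full bin at (411,201), and the empty tan bin at (353,215). The yellow bin (241,321) and the blue bins (392,328) and (521,326) are look-alikes. Next is a close crop.

```bash
python3 - <<'E'
import cv2,pickle,numpy as np
d=pickle.load(open("s0.pkl","rb"))
def c(n,x,y,w,h,s,W,H):
    return cv2.resize(d[n]["pixels"][y:y+h,x:x+w,::-1],(w*s,h*s),interpolation=cv2.INTER_CUBIC)
a=c("top",180,160,100,75,8,800,600)
cv2.imwrite("pics/a.png",a)
b=c("side",300,175,100,75,8,800,600)
cv2.imwrite("pics/b.png",b)
cv2.imwrite("pics/c.png",c("top",310,160,150,100,5,0,0))
E
```

```text
(no output)
```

View pics/a.png

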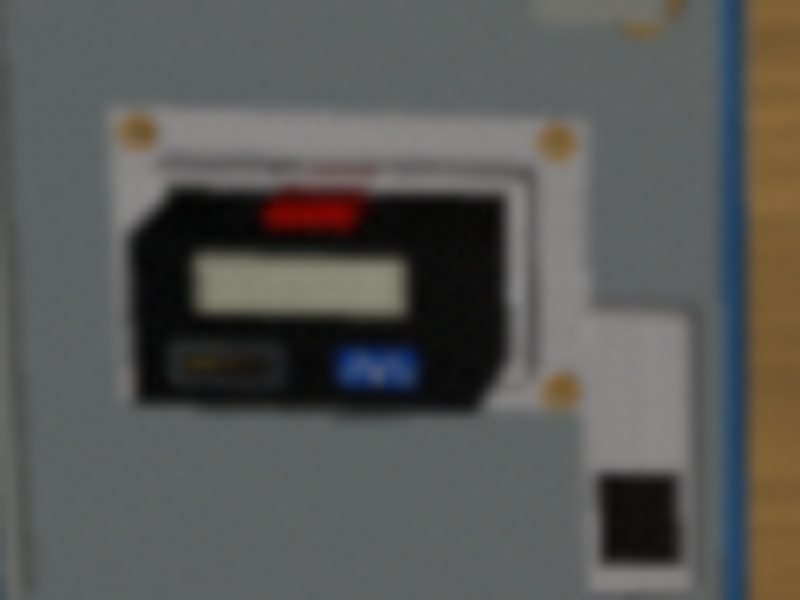

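View pics/b.png

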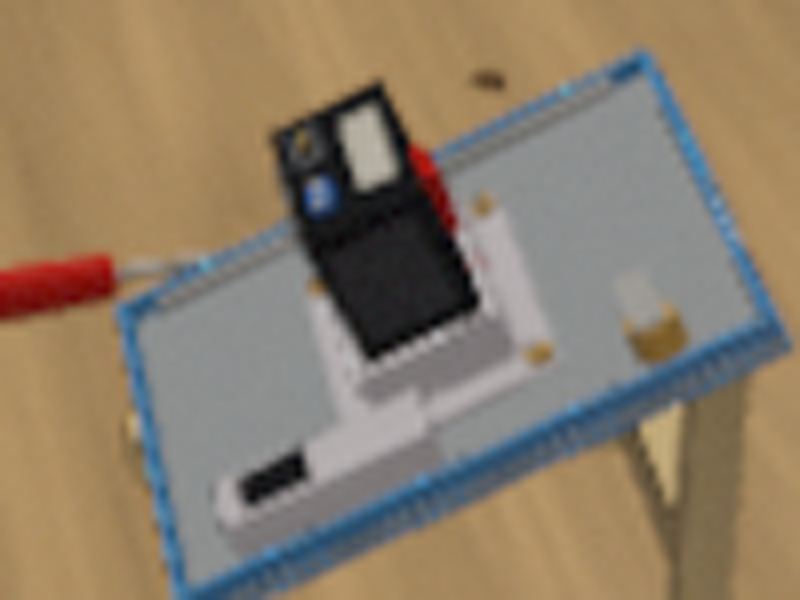

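View pics/c.png

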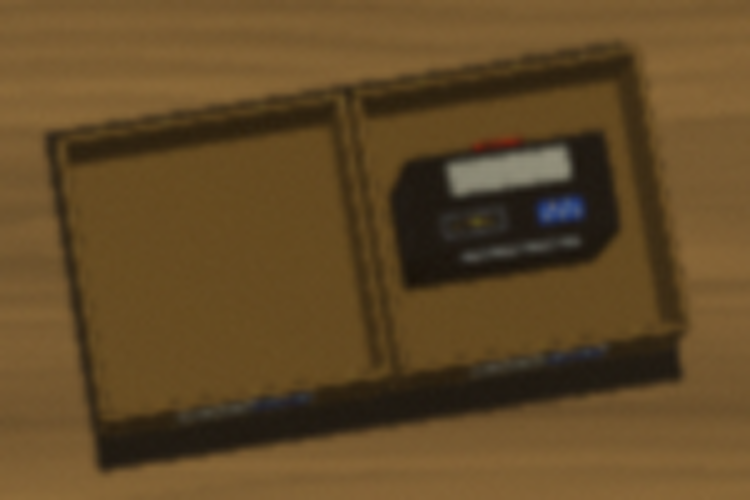

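The crops confirm the choice. The target sits in the white cradle flange, with its red tab on the up-slope side at about (219,187) in the top view. The empty bin is the left of the tan pair, with rim corners at about (319,186), (330,245), (388,234) and (380,178). Now I'll fit the poses.

```bash
cat > h.py <<'E'
import cv2,pickle,numpy as np
from scipy.spatial.transform import Rotation as R
from scipy.optimize import least_squares
d=pickle.load(open("s0.pkl","rb"))
def proj(n,P):
    s=d[n]; M=R.from_quat(s["rotation"]).as_matrix() if np.size(s["rotation"])==4 else np.array(s["rotation"])
    C=(np.atleast_2d(P)-s["eye"])@M
    return cv2.projectPoints(C,np.zeros(3),np.zeros(3),s["intrinsics"],np.array(s["dist"]))[0][:,0]
def cradle(p): # x,y,z,yaw -> R
    return R.from_euler("z",p[3])*R.from_euler("y",-0.45)
E
python3 - <<'E'
from h import *
def px(c,o,s): return np.array(o)+(np.array(c)+.5)/s-.5
T=[((26,51,86),(132,232)),((-26,51,86),(137,402)),((-26,-51,86),(480,408)),((26,51,24),(165,190)),((26,-51,24),(505,195)),((-26,-51,24),(508,360))]
S=[((-26,51,86),(275,135)),((26,51,86),(380,85)),((26,-51,86),(420,205)),((-26,-51,86),(310,248)),((-26,-51,24),(368,360)),((26,-51,24),(480,305))]
obs=[("top",np.array([a for a,_ in T])/1e3,px([b for _,b in T],(180,160),8)),("side",np.array([a for a,_ in S])/1e3,px([b for _,b in S],(300,175),8))]
def f(p): return np.concatenate([(proj(n,cradle(p).apply(A)+p[:3])-b).ravel() for n,A,b in obs])
r=least_squares(f,[.6,.25,.15,0],loss="soft_l1"); print("cradle",r.x.round(4)); print(f(r.x).reshape(-1,2).round(1))
p=r.x
Ta=[((.075,.075,.06),(45,133)),((-.075,.075,.06),(100,425)),((.075,-.229,.06),(632,42)),((-.075,-.229,.06),(685,335)),((.075,-.077,.06),(348,88)),((-.075,.075,0),(100,468)),((-.075,-.229,0),(680,380))]
A=np.array([a for a,_ in Ta]);b=px([b for _,b in Ta],(310,160),5)
g=lambda q:(proj("top",R.from_euler("z",q[2]).apply(A)+[q[0],q[1],0])-b).ravel()
r=least_squares(g,[.55,-.1,0],loss="soft_l1");q=r.x;print("bin",q.round(4));print(g(q).reshape(-1,2).round(1))
# overlays on the side picture
im=cv2.resize(d["side"]["pixels"][170:370,290:430,::-1].copy(),None,fx=4,fy=4,interpolation=cv2.INTER_CUBIC)
im2=cv2.resize(d["top"]["pixels"][130:260,160:460,::-1].copy(),None,fx=2.66,fy=2.66)
def draw(im,n,P,o,s,c):
    cv2.polylines(im,[((proj(n,P)-o+.5)*s-.5).round().astype(int)],True,c,1)
for im_,n,o,s in((im,"side",(290,170),4),(im2,"top",(160,130),2.66)):
    for z in(24,86): draw(im_,n,cradle(p).apply(np.array([(26,51,z),(26,-51,z),(-26,-51,z),(-26,51,z)])/1e3)+p[:3],o,s,(0,255,0))
    for z in(0,.06): draw(im_,n,R.from_euler("z",q[2]).apply(np.array([(.075,.075,z),(.075,-.075,z),(-.075,-.075,z),(-.075,.075,z)]))+[q[0],q[1],0],o,s,(255,255,0))
h=600/im.shape[0]; im=cv2.resize(im,None,fx=.74,fy=.74)
im2=cv2.resize(im2,(380,165)); 
can=np.zeros((600,800,3),np.uint8);can[:im.shape[0],:im.shape[1]]=im
can[:165,420:800]=im2;cv2.imwrite("pics/ov.png",can)
E
```

```text
cradle [ 0.6168  0.2066  0.1164 -0.0409]
[[-0.8 -0.2]
 [-0.2  0.2]
 [ 0.1  0.2]
 [ 0.5 -0.4]
 [-0.  -0.3]
 [ 0.2 -0.1]
 [-1.  -0. ]
 [-0.1 -0.8]
 [ 0.2 -1.5]
 [-0.9  0.4]
 [-0.1  1.2]
 [ 0.5  1. ]]
bin [ 0.5701 -0.1166  0.1331]
[[ 1.6  1.5]
 [-0.3  0. ]
 [ 0.8  1.3]
 [ 0.8 -0.6]
 [-0.7  1.3]
 [-0.4 -5.3]
 [-2.6 -5.6]]
```

View pics/ov.png

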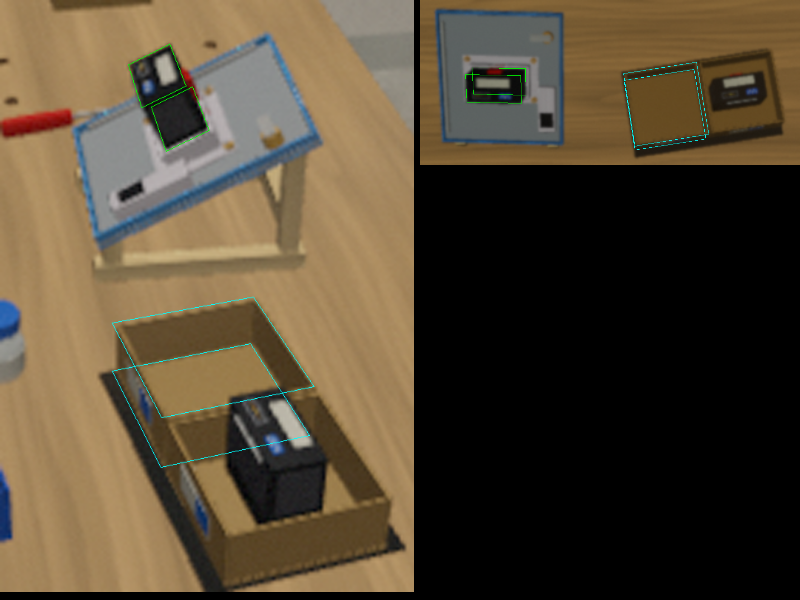

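```bash
python3 - <<'E'
from h import *
def px(c,o,s): return np.array(o)+(np.array(c)+.5)/s-.5
T=[((26,51,86),(132,232)),((-26,51,86),(137,402)),((-26,-51,86),(480,408))]
S=[((-26,51,86),(275,135)),((26,51,86),(380,85)),((26,-51,86),(420,205)),((-26,-51,86),(310,248)),((-26,-57,24),(368,360)),((26,-57,24),(480,305))]
obs=[("top",np.array([a for a,_ in T])/1e3,px([b for _,b in T],(180,160),8)),("side",np.array([a for a,_ in S])/1e3,px([b for _,b in S],(300,175),8))]
def f(p): return np.concatenate([(proj(n,cradle(p).apply(A)+p[:3])-b).ravel() for n,A,b in obs])
r=least_squares(f,[.6,.25,.15,0]); print("cradle",r.x.round(4)); print(f(r.x).reshape(-1,2).round(1))
p=r.x
Ta=[((.075,.075,.06),(45,133)),((-.075,.075,.06),(100,425)),((.075,-.229,.06),(632,42)),((-.075,-.229,.06),(685,335)),((.075,-.077,.06),(348,88))]
A=np.array([a for a,_ in Ta]);b=px([b for _,b in Ta],(310,160),5)
g=lambda q:(proj("top",R.from_euler("z",q[2]).apply(A)+[q[0],q[1],0])-b).ravel()
r=least_squares(g,[.55,-.1,0]);q=r.x;print("bin",q.round(4));print(g(q).reshape(-1,2).round(1))
# door outline corners, top + side: check yaw of stand. door 260x240 (top px)
D=[((173,138)),((273,140)),((273,244)),((178,242))]
cr=cradle(p); print("axes",cr.as_matrix().round(3)); print("tab",(cr.apply([.032,0,.055])+p[:3]).round(4), "top",(cr.apply([0,0,.086])+p[:3]).round(4))
print("yaw from top pts, flange screws:")
K=[("top",(138,130)),("top",(558,140)),("top",(560,390))]
for n,c in K: print(px(c,(180,160),8))
for c in[(1,1),(1,-1),(-1,-1)]: print(c,proj("top",cr.apply([c[0]*.04,c[1]*.07,0])+p[:3]).round(1))
E
```

```text
cradle [ 0.6167  0.2056  0.1179 -0.0463]
[[-0.5 -0.5]
 [-0.  -0.1]
 [ 0.3  0.2]
 [-0.9 -0.3]
 [ 0.1 -1.1]
 [ 0.2 -1.8]
 [-0.9  0.1]
 [ 0.2  1.8]
 [ 0.8  1.6]]
bin [ 0.5721 -0.1155  0.1311]
[[ 1.2  0.7]
 [-0.8 -0.8]
 [ 0.5  0.7]
 [ 0.3 -1.1]
 [-1.1  0.6]]
axes [[ 0.899  0.046 -0.434]
 [-0.042  0.999  0.02 ]
 [ 0.435  0.     0.9  ]]
tab [0.6216 0.2053 0.1813] top [0.5794 0.2073 0.1953]
yaw from top pts, flange screws:
[196.8125 175.8125]
[249.3125 177.0625]
[249.5625 208.3125]
(1, 1) [[195.  174.8]]
(1, -1) [[252.  176.1]]
(-1, -1) [[252.6 207.8]]
```

Emit:
{"name": "send_rows", "arguments": {"commands": "85 0 0 -0.2 1;85 0 0 -0.2 1;85 0 0 -0.2 1;85 0 0 -0.2 1;85 0 0 -0.2 1;85 0 0 -0.2 1;85 0 0 -0.2 1;85 0 0 -0.2 1;85 0 0 -0.2 1;85 0 0 -0.2 1;85 0 0 -0.2 1;85 0 0 -0.2 1;85 0 0 -0.2 1;85 0 0 -0.2 1;85 0 0 -0.2 1;85 0 0 -0.2 1;85 0 0 -0.2 1;85 0 0 -0.2 1;85 0 0 0 0.74", "grip_force": 40}}

```text
t: 1.68
tcp_pos: [0.1887, 0.5959, 0.3117]
tool_rot: [0.724, 0.69, 0.0, -0.0]
force: [0.0, 0.0, 0.7]
finger_gap: 0.994
gripper_force: 0.0
```

Emit:
{"name": "send_rows", "arguments": {"commands": "85 -1 1 0 0;85 -1 1 0 0;85 -1 1 0 0;85 -1 1 0 0;85 -1 1 0 0;85 -1 1 0 0;85 -1 1 0 0;85 -1 1 0 0;85 -1 1 0 0;85 -1 1 0 0;85 -1 1 0 0;85 -1 1 0 0;85 -1 1 0 0;85 -1 1 0 0;85 -1 1 0 0;85 -1 1 0 0;85 -1 1 0 0;85 -1 1 0 0;85 -1 1 0 0;85 -1 1 0 0"}}

```text
t: 3.35
tcp_pos: [0.571, 0.1773, 0.3108]
tool_rot: [0.723, 0.691, -0.0, -0.0]
force: [-0.1, 0.6, -0.2]
finger_gap: 0.995
gripper_force: 0.0
```

Emit:
{"name": "send_rows", "arguments": {"commands": "85 -1 1 0 0;85 -1 1 0 0;85 -1 1 0 0;85 -1 1 0 0;85 -1 1 0 0;85 -1 1 0 0;85 -1 1 0 0;85 -1 1 0 0;85 -1 1 0 0;85 -1 1 0 0;85 0 1 0 0;85 0 1 0 0;85 0 1 0 0;85 0 1 0 0;85 0 1 0 0;85 0 1 0 0;85 0 1 0 0;85 0 1 0 0"}}

```text
t: 4.85
tcp_pos: [0.9175, -0.0371, 0.3079]
tool_rot: [0.723, 0.691, 0.001, 0.001]
force: [48.0, -3.2, 47.5]
finger_gap: 0.994
gripper_force: 0.0
```

```bash
python3 -c "
from station import readout
s=readout.sense();print(s['q'].round(3),s['tcp_pos'],s['tool_rot'])"
```

```text
[-1.620e-01  1.026e+00  2.180e-01  1.000e-03  1.894e+00 -1.170e-01] [ 0.91754837 -0.03713409  0.30788918] [0.72261023 0.69125338 0.00135224 0.00117909]
```

Emit:
{"name": "send_rows", "arguments": {"commands": "85 0 0 0 0;85 0 0 0 0"}}

```text
t: 5.02
tcp_pos: [0.9162, -0.0371, 0.3045]
tool_rot: [0.723, 0.691, -0.001, -0.001]
force: [-0.2, 0.3, 0.7]
finger_gap: 0.996
gripper_force: 0.0
```

```bash
python3 -c "
from station import readout
s=readout.sense();print(s['q'].round(3),s['tcp_pos'],s['tool_rot'],s['force'])"
```

```text
[-0.162  1.028  0.222  0.     1.895 -0.117] [ 0.91619599 -0.03705574  0.30445738] [ 0.72262245  0.69124079 -0.0008889  -0.00147555] [-0.15295008  0.30954977  0.65332756]
```

Emit:
{"name": "send_rows", "arguments": {"commands": "85 0 0.3 0 0;85 0 0.3 0 0;85 0 0.3 0 0;85 0 0 0 0"}}

```text
t: 5.35
tcp_pos: [0.9217, -0.0374, 0.307]
tool_rot: [0.723, 0.691, 0.006, 0.006]
force: [-0.6, -0.0, 0.8]
finger_gap: 0.998
gripper_force: 0.0
```

```bash
python3 -c "
from station import readout
s=readout.sense();print(s['q'].round(4),s['tcp_pos'],s['tool_rot'],s['force'])"
```

```text
[-1.6170e-01  1.0270e+00  2.1820e-01  1.8000e-03  1.8793e+00 -1.1680e-01] [ 0.92172347 -0.03736885  0.30697062] [0.72255784 0.6912573  0.0058343  0.00628382] [-0.59887535 -0.01175199  0.81804988]
```

Emit:
{"name": "send_rows", "arguments": {"commands": "85 0 -0.4 0 0;85 1 -0.2 0 0;85 1 -0.1 0 0;85 1 -0.1 0 0;85 1 -0.1 0 0;85 1 -0.1 0 0;85 0.35 0 0 0;85 0 0 0 0"}}

```text
t: 6.02
tcp_pos: [0.906, 0.0753, 0.3047]
tool_rot: [0.721, 0.693, 0.005, 0.005]
force: [0.7, -0.7, -0.0]
finger_gap: 0.995
gripper_force: 0.0
```

```bash
cat > st.py <<'E'
from station import readout
from scipy.spatial.transform import Rotation as R
import numpy as np
def show():
    s=readout.sense();M=R.from_quat(s['tool_rot']).as_matrix()
    z=M[:,2];print('t',round(s['t'],2),'q',s['q'].round(3),'tcp',s['tcp_pos'].round(4),'F',s['force'].round(1))
    print('tilt',np.arctan2(np.hypot(z[0],z[1]),-z[2]).round(4),'toolz az',np.degrees(np.arctan2(z[1],z[0])).round(1),'tooly az',np.degrees(np.arctan2(M[1,1],M[0,1])).round(2),'M',M.round(3).tolist())
    return s,M
if __name__=="__main__": show()
E
python3 st.py
```

```text
t 6.02 q [-4.000e-02  9.860e-01  3.150e-01  1.000e-03  1.827e+00 -0.000e+00] tcp [0.906  0.0753 0.3047] F [ 0.7 -0.7 -0. ]
tilt 0.0142 toolz az 0.1 tooly az -2.26 M [[0.039, 0.999, 0.014], [0.999, -0.039, 0.0], [0.001, 0.014, -1.0]]
```

Emit:
{"name": "send_rows", "arguments": {"commands": "85 0 0.5 0 0;85 0 0.5 0 0;85 0 0.3 0 0;85 0 0.3 0 0;85 0 0.4 0 0;85 0 0.4 0 0;85 0 0.4 0 0;85 0 0.4 0 0;85 0 0 0 0"}}

```text
t: 6.77
tcp_pos: [0.9326, 0.0645, 0.2931]
tool_rot: [0.723, 0.691, 0.016, 0.015]
force: [0.1, 0.1, -0.7]
finger_gap: 0.991
gripper_force: 0.0
```

```bash
python3 st.py
```

```text
t 6.77 q [-0.051  1.042  0.219  0.004  1.837 -0.005] tcp [0.9326 0.0645 0.2931] F [ 0.1  0.1 -0.7]
tilt 0.0437 toolz az 1.9 tooly az -2.56 M [[0.045, 0.998, 0.044], [0.999, -0.045, 0.001], [0.003, 0.044, -0.999]]
```

Emit:
{"name": "send_rows", "arguments": {"commands": "85 0 0.5 -0.2 0;85 0 0.8 -0.35 0;85 0 1 -0.45 0;85 0 1 -0.45 0;85 0 1 -0.45 0;85 0 1 -0.45 0;85 0 0 0 0"}}

```text
t: 7.35
tcp_pos: [0.9464, 0.0536, 0.3193]
tool_rot: [0.722, 0.69, 0.045, 0.039]
force: [0.4, 0.2, 1.5]
finger_gap: 0.993
gripper_force: 0.0
```

```bash
python3 st.py
```

```text
t 7.35 q [-0.065  1.016  0.218  0.013  1.79  -0.016] tcp [0.9464 0.0536 0.3193] F [0.4 0.2 1.5]
tilt 0.1183 toolz az 2.7 tooly az -2.61 M [[0.044, 0.992, 0.118], [0.999, -0.045, 0.005], [0.011, 0.118, -0.993]]
```

Emit:
{"name": "send_rows", "arguments": {"commands": "85 0.15 0.6 -0.18 0;85 0.15 1 -0.3 0;85 0.15 1 -0.3 0;85 0.15 1 -0.3 0;85 0.15 1 -0.3 0;85 0.15 1 -0.3 0;85 0.15 1 -0.25 0;85 0.15 1 -0.25 0;85 0.15 1 -0.25 0;85 0.15 1 -0.25 0;85 0.15 1 -0.2 0;85 0.15 1 -0.2 0;85 0 0 0 0"}}

```text
t: 8.43
tcp_pos: [0.9794, 0.0675, 0.3511]
tool_rot: [0.716, 0.685, 0.102, 0.087]
force: [-0.8, 0.3, 0.3]
finger_gap: 0.993
gripper_force: 0.0
```

```bash
python3 st.py
```

```text
t 8.43 q [-0.053  0.99   0.218  0.03   1.666 -0.002] tcp [0.9794 0.0675 0.3511] F [-0.8  0.3  0.3]
tilt 0.269 toolz az 3.4 tooly az -2.74 M [[0.04, 0.963, 0.265], [0.999, -0.046, 0.016], [0.027, 0.264, -0.964]]
```

Emit:
{"name": "send_rows", "arguments": {"commands": "85 -1 -0.3 0 0;85 -1 -0.1 0 0;85 -1 0 0 0;85 -1 0 0 0;85 -1 0 0 0;85 -1 0 0 0;85 -1 0 0 0;85 -1 0 0 0;85 -1 0 0 0;85 -1 0 0 0;85 -1 0 0 0;85 -1 -0.1 0 0;85 -1 -0.1 0 0;85 0 0 0 0"}}

```text
t: 9.6
tcp_pos: [0.9556, -0.1993, 0.3387]
tool_rot: [0.718, 0.683, 0.1, 0.087]
force: [0.4, -1.6, -1.2]
finger_gap: 0.998
gripper_force: 0.0
```

Emit:
{"name": "send_rows", "arguments": {"commands": "85 -0.1 0.5 -0.1 0;85 -0.15 0.8 -0.18 0;85 -0.2 1 -0.2 0;85 -0.2 1 -0.2 0;85 -0.2 1 -0.2 0;85 -0.2 1 -0.2 0;85 -0.2 1 -0.15 0;85 -0.2 1 -0.15 0;85 -0.2 1 -0.15 0;85 -0.2 1 -0.1 0;85 0 0 0 0"}}

```text
t: 10.52
tcp_pos: [0.985, -0.2067, 0.3731]
tool_rot: [0.711, 0.677, 0.135, 0.135]
force: [0.3, -0.1, -0.0]
finger_gap: 0.993
gripper_force: 0.0
```

```bash
python3 st.py
```

```text
t 10.52 q [-0.352  0.977  0.219  0.12   1.581 -0.28 ] tcp [ 0.985  -0.2067  0.3731] F [ 0.3 -0.1 -0. ]
tilt 0.3836 toolz az -1.5 tooly az -2.88 M [[0.047, 0.926, 0.374], [0.999, -0.047, -0.009], [0.009, 0.374, -0.927]]
```

Emit:
{"name": "send_rows", "arguments": {"commands": "85 -0.15 0.7 -0.1 0;85 -0.2 1 -0.1 0;85 -0.2 1 -0.1 0;85 -0.2 1 -0.1 0;85 -0.2 1 -0.1 0;85 0 0 0 0"}}

```text
t: 11.02
tcp_pos: [0.9961, -0.2134, 0.3899]
tool_rot: [0.707, 0.672, 0.151, 0.16]
force: [-0.0, 0.7, 0.2]
finger_gap: 0.994
gripper_force: 0.0
```

```bash
python3 - <<'E'
from st import *
s,M=show()
C=(R.from_euler("z",-.0445)*R.from_euler("y",-.45)).as_matrix()
o=np.array([.6167,.2058,.1175])
print("align tool z . -cz, tool y . cx", M[:,2]@-C[:,2], M[:,1]@C[:,0], "residual rot", np.degrees(R.from_matrix(np.column_stack([C[:,1],C[:,0],-C[:,2]]).T@M).as_rotvec()).round(2))
G=o+C@[.003,0,.055]  # grasp point at tab centre
tcp=G+M[:,2]*.011
print("target tcp",tcp.round(4),"delta tool",(M.T@(tcp-s['tcp_pos'])).round(4))
E
```

```text
t 11.02 q [-0.357  0.966  0.218  0.129  1.532 -0.283] tcp [ 0.9961 -0.2134  0.3899] F [-0.   0.7  0.2]
tilt 0.4441 toolz az -3.0 tooly az -2.9 M [[0.051, 0.902, 0.429], [0.999, -0.046, -0.023], [-0.001, 0.43, -0.903]]
align tool z . -cz, tool y . cx 0.9999768573991253 0.9999680042597354 residual rot [ 0.34 -0.2   0.31]
target tcp [0.6002 0.2065 0.1584] delta tool [ 0.3994 -0.4756  0.0297]
```

Emit:
{"name": "send_rows", "arguments": {"commands": "85 1 -1 -0.17 0;85 1 -1 -0.17 0;85 1 -1 -0.17 0;85 1 -1 -0.17 0;85 1 -1 -0.17 0;85 1 -1 -0.17 0;85 1 -1 -0.17 0;85 1 -1 -0.17 0;85 1 -1 -0.17 0;85 1 -1 -0.17 0;85 1 -1 -0.17 0;85 1 -1 -0.17 0;85 1 -1 -0.17 0;85 1 -1 -0.17 0;85 1 -1 -0.17 0;85 1 -1 -0.17 0;85 1 -1 -0.17 0;85 1 -1 -0.17 0;85 1 -1 -0.17 0;85 1 -1 -0.17 0"}}

```text
t: 12.68
tcp_pos: [0.625, 0.2072, 0.2793]
tool_rot: [0.707, 0.672, 0.151, 0.159]
force: [0.6, 0.3, 0.4]
finger_gap: 0.994
gripper_force: 0.0
```

Emit:
{"name": "send_rows", "arguments": {"commands": "85 0 -0.95 0 0;85 0 -0.95 0 0;85 0 -0.95 0 0;85 0 -0.95 0 0;85 0 0 0 0"}}

```text
t: 13.1
tcp_pos: [0.5524, 0.2096, 0.2443]
tool_rot: [0.707, 0.673, 0.148, 0.157]
force: [-1.1, -0.2, -0.3]
finger_gap: 0.996
gripper_force: 0.0
```

```bash
python3 - <<'E'
from st import *
from station import cams
import cv2
s,M=show()
C=(R.from_euler("z",-.0445)*R.from_euler("y",-.45)).as_matrix()
o=np.array([.6167,.2058,.1175])
print("residual rot", np.degrees(R.from_matrix(np.column_stack([C[:,1],C[:,0],-C[:,2]]).T@M).as_rotvec()).round(2))
tcp=o+C@[.003,0,.055]+M[:,2]*.011
print("delta tool",(M.T@(tcp-s['tcp_pos'])).round(4))
p=cams.snapshot("side")["pixels"][145:265,290:410,::-1];q=cams.snapshot("top")["pixels"][120:240,170:290,::-1]
cv2.imwrite("pics/d.png",cv2.resize(np.hstack([p,q]),(800,400),interpolation=cv2.INTER_CUBIC))
E
```

```text
t 13.1 q [ 0.232  0.369  1.807 -0.226  0.559  0.449] tcp [0.5524 0.2096 0.2443] F [-1.1 -0.2 -0.3]
tilt 0.4345 toolz az -3.1 tooly az -2.79 M [[0.05, 0.906, 0.42], [0.999, -0.044, -0.023], [-0.002, 0.421, -0.907]]
residual rot [ 0.89 -0.22  0.22]
delta tool [-0.0006  0.0072  0.0981]
```

View pics/d.png

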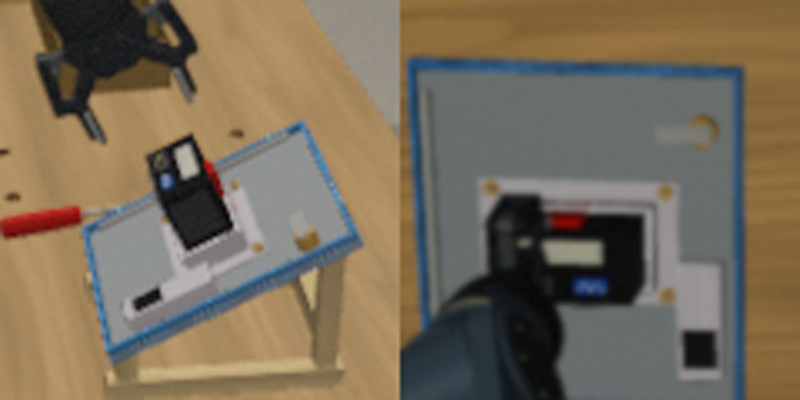

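Emit:
{"name": "send_rows", "arguments": {"commands": "85 0 0.36 0.8 0;85 0 0 1 0;85 0 0 1 0;85 0 0 1 0;85 0 0 0.7 0;85 0 0 0.35 0;85 0 0 0 0"}}

```text
t: 13.78
tcp_pos: [0.6068, 0.2069, 0.1609]
tool_rot: [0.708, 0.672, 0.151, 0.159]
force: [-0.6, 0.6, 0.5]
finger_gap: 0.995
gripper_force: 0.0
```

```bash
python3 - <<'E'
from st import *
from station import cams
import cv2
s,M=show()
C=(R.from_euler("z",-.0445)*R.from_euler("y",-.45)).as_matrix()
o=np.array([.6167,.2058,.1175])
tcp=o+C@[.003,0,.055]+M[:,2]*.011
print("delta tool",(M.T@(tcp-s['tcp_pos'])).round(4))
p=cams.snapshot("side")["pixels"][165:265,290:410,::-1]
cv2.imwrite("pics/e.png",cv2.resize(p,(720,600),interpolation=cv2.INTER_CUBIC))
E
```

```text
t 13.78 q [ 0.204  0.556  1.772 -0.281  0.4    0.492] tcp [0.6068 0.2069 0.1609] F [-0.6  0.6  0.5]
tilt 0.4416 toolz az -3.0 tooly az -2.95 M [[0.052, 0.903, 0.427], [0.999, -0.047, -0.022], [-0.0, 0.427, -0.904]]
delta tool [-0.0007 -0.0071 -0.0005]
```

View pics/e.png

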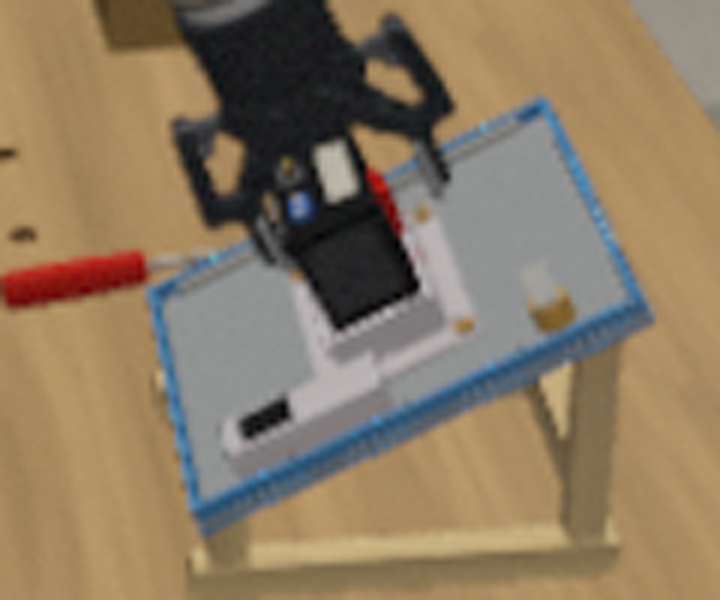

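Emit:
{"name": "send_rows", "arguments": {"commands": "85 0 -0.33 0 0;85 0 0 0 0;66 0 0 0 0;64 0 0 0 0", "grip_force": 40}}

```text
t: 14.17
tcp_pos: [0.5992, 0.2078, 0.1599]
tool_rot: [0.707, 0.672, 0.151, 0.159]
force: [-0.1, 0.1, 1.0]
finger_gap: 0.756
gripper_force: 0.0
```

```bash
python3 - <<'E'
from st import *
s,M=show()
C=(R.from_euler("z",-.0445)*R.from_euler("y",-.45)).as_matrix()
o=np.array([.6167,.2058,.1175])
tcp=o+C@[.003,0,.055]+M[:,2]*.011
print("delta tool",(M.T@(tcp-s['tcp_pos'])).round(4),s['finger_gap'],"F tool",(M.T@s['force']).round(2))
E
```

```text
t 14.17 q [ 0.208  0.551  1.79  -0.294  0.386  0.508] tcp [0.5992 0.2078 0.1599] F [-0.1  0.1  1. ]
tilt 0.4428 toolz az -2.8 tooly az -2.88 M [[0.05, 0.902, 0.428], [0.999, -0.045, -0.021], [0.0, 0.429, -0.904]]
delta tool [-0.0012  0.0004  0.0019] 0.7562586668487163 F tool [ 0.05  0.33 -0.91]
```

Emit:
{"name": "send_rows", "arguments": {"commands": "59 0 0 0 0;57 0 0 0 0;57 0 0 0 0"}}

```text
t: 14.42
tcp_pos: [0.599, 0.2078, 0.1597]
tool_rot: [0.707, 0.672, 0.151, 0.159]
force: [-3.5, 0.2, 4.5]
finger_gap: 0.669
gripper_force: 5.2
```

```bash
python3 - <<'E'
from st import *
s,M=show()
print(s['finger_gap']*85.4,s['gripper_force'],"F tool",(M.T@s['force']).round(2))
E
```

```text
t 14.42 q [ 0.208  0.551  1.79  -0.294  0.387  0.508] tcp [0.599  0.2078 0.1597] F [-3.5  0.2  4.5]
tilt 0.4422 toolz az -2.9 tooly az -2.88 M [[0.05, 0.903, 0.427], [0.999, -0.045, -0.021], [0.0, 0.428, -0.904]]
57.16126525581246 5.236421003937721 F tool [ 0.07 -1.2  -5.6 ]
```

Emit:
{"name": "send_rows", "arguments": {"commands": "54 0 0 0 0;50 0 0 0 0;45 0 0 0 0;45 0 0 0 0", "grip_force": 50}}

```text
t: 14.75
tcp_pos: [0.597, 0.2077, 0.1592]
tool_rot: [0.707, 0.672, 0.15, 0.158]
force: [-9.7, 1.4, 8.8]
finger_gap: 0.604
gripper_force: 48.4
```

```bash
python3 - <<'E'
from st import *
s,M=show()
print(s['finger_gap']*85.4,s['gripper_force'],"F tool",(M.T@s['force']).round(2))
E
```

```text
t 14.75 q [ 0.209  0.55   1.792 -0.293  0.389  0.508] tcp [0.597  0.2077 0.1592] F [-9.7  1.4  8.8]
tilt 0.4387 toolz az -3.0 tooly az -2.9 M [[0.051, 0.904, 0.424], [0.999, -0.046, -0.022], [-0.001, 0.425, -0.905]]
51.57119289133783 48.42119202017784 F tool [  0.92  -5.04 -12.14]
```

Emit:
{"name": "send_rows", "arguments": {"commands": "45 0 -0.04 -0.3 0;45 0 0 -0.5 0;45 0 0 -0.6 0;45 0 0 -0.6 0;45 0 0 -0.6 0;45 0 0 0 0"}}

```text
t: 15.25
tcp_pos: [0.5763, 0.2092, 0.2087]
tool_rot: [0.707, 0.672, 0.153, 0.16]
force: [0.7, -0.1, -3.3]
finger_gap: 0.599
gripper_force: 50.6
```

```bash
python3 - <<'E'
from st import *
s,M=show()
print(s['finger_gap']*85.4,s['gripper_force'],"F tool",(M.T@s['force']).round(2))
E
```

```text
t 15.25 q [ 0.221  0.449  1.801 -0.253  0.473  0.472] tcp [0.5763 0.2092 0.2087] F [ 0.7 -0.1 -3.3]
tilt 0.4454 toolz az -2.7 tooly az -2.9 M [[0.05, 0.901, 0.43], [0.999, -0.046, -0.02], [0.001, 0.431, -0.902]]
51.1577573300236 50.56988060474396 F tool [-0.05 -0.82  3.25]
```

```bash
cat > fk.py <<'E'
import numpy as np
from scipy.spatial.transform import Rotation as R
from scipy.optimize import least_squares
D=[([1.0855,.5284,1.4338,0,1.1814,-.1785],(.1884,.5953,.2384)),([-.162,1.028,.222,0,1.895,-.117],(.9162,-.0371,.3045)),([-.04,.986,.315,.001,1.827,0],(.906,.0753,.3047)),([-.053,.99,.218,.03,1.666,-.002],(.9794,.0675,.3511)),([.232,.369,1.807,-.226,.559,.449],(.5524,.2096,.2443)),([.208,.551,1.79,-.294,.386,.508],(.5992,.2078,.1599)),([-.352,.977,.219,.12,1.581,-.28],(.985,-.2067,.3731)),([.221,.449,1.801,-.253,.473,.472],(.5763,.2092,.2087))]
def fk(q,k):
    # k: d, L1, e (elbow offset), L2, Lt, lat
    Rz=R.from_euler("z",q[0]); A=Rz*R.from_euler("y",q[1]); B=A*R.from_euler("y",q[2]); 
    W=B*R.from_euler("z",-q[3]*k[6]); T=W*R.from_euler("y",q[4]); F=T*R.from_euler("z",-q[5]*k[6])
    p=np.array([0,0,k[0]])+Rz.apply([0,k[5],0])+A.apply([0,0,k[1]])+B.apply([k[2],0,k[3]])+T.apply([0,0,k[4]])
    return p,F
def fit():
    best=None
    for s in(1,-1):
        f=lambda k:np.concatenate([fk(q,list(k)+[s])[0]-p for q,p in D])
        r=least_squares(f,[.2,.45,0,.4,.3,.1])
        if best is None or r.cost<best[0]: best=(r.cost,list(r.x)+[s],np.abs(r.fun).max())
    return best
E
python3 - <<'E'
from fk import *
c,k,m=fit(); print(np.round(k,4),m)
# check orientation
for q,_ in D[-2:]: print(fk(q,k)[1].as_matrix().round(3).tolist())
# limits: planar q4=0; for tilt t, TCP r,z -> q
d,L1,e,L2,Lt,lat,s=k
L2e=np.hypot(L2,e); de=np.arctan2(e,L2)
for t in(.445,.3,.15,0):
  for z in(.15,.25,.35,.45,.55):
    out=[]
    for r in np.arange(.25,.65,.05):
      wr=r-Lt*np.sin(t); wz=z+Lt*np.cos(t)-d
      D2=np.hypot(wr,wz); c3=(D2**2-L1**2-L2e**2)/(2*L1*L2e)
      if abs(c3)>1: out.append("--");continue
      q3p=np.arccos(c3); q2=np.arctan2(wr,wz)-np.arctan2(L2e*np.sin(q3p),L1+L2e*np.cos(q3p)); q3=q3p-de
      out.append(f"{r:.2f}:{q2:.2f},{q3:.2f},{np.pi-t-q2-q3:.2f}")
    print(t,z,*out)
E
```

```text
[ 0.2745  0.588   0.1141  0.3917  0.2887  0.111  -1.    ] 0.0003448102926621177
[[-0.926, 0.047, 0.374], [0.047, 0.999, -0.01], [-0.374, 0.009, -0.928]]
[[-0.901, 0.05, 0.43], [0.045, 0.999, -0.02], [-0.431, 0.001, -0.902]]
0.445 0.15 0.25:0.55,2.77,-0.62 0.30:0.41,2.59,-0.30 0.35:0.39,2.46,-0.15 0.40:0.40,2.34,-0.05 0.45:0.43,2.23,0.04 0.50:0.46,2.11,0.13 0.55:0.50,2.00,0.20 0.60:0.54,1.88,0.28
0.445 0.25 0.25:-0.16,2.45,0.40 0.30:-0.06,2.38,0.37 0.35:0.03,2.29,0.37 0.40:0.11,2.20,0.39 0.45:0.18,2.11,0.41 0.50:0.24,2.00,0.45 0.55:0.31,1.90,0.49 0.60:0.37,1.79,0.54
0.445 0.35 0.25:-0.39,2.21,0.88 0.30:-0.28,2.16,0.81 0.35:-0.17,2.10,0.77 0.40:-0.08,2.03,0.75 0.45:0.01,1.94,0.74 0.50:0.09,1.86,0.75 0.55:0.17,1.76,0.77 0.60:0.24,1.66,0.80
0.445 0.45 0.25:-0.48,1.98,1.20 0.30:-0.38,1.94,1.14 0.35:-0.28,1.89,1.09 0.40:-0.18,1.83,1.05 0.45:-0.09,1.75,1.03 0.50:-0.01,1.67,1.03 0.55:0.08,1.59,1.03 0.60:0.16,1.49,1.05
0.445 0.55 0.25:-0.50,1.74,1.46 0.30:-0.41,1.70,1.40 0.35:-0.31,1.66,1.35 0.40:-0.22,1.60,1.32 0.45:-0.14,1.54,1.30 0.50:-0.05,1.46,1.28 0.55:0.04,1.38,1.28 0.60:0.12,1.28,1.29
[... 1869 characters left out ...]
.90 0.60:0.62,1.55,0.97
0 0.25 0.25:0.00,2.20,0.94 0.30:0.08,2.11,0.95 0.35:0.16,2.02,0.97 0.40:0.23,1.92,1.00 0.45:0.30,1.81,1.03 0.50:0.36,1.70,1.08 0.55:0.43,1.58,1.13 0.60:0.50,1.46,1.19
0 0.35 0.25:-0.16,2.01,1.30 0.30:-0.07,1.94,1.28 0.35:0.01,1.85,1.27 0.40:0.10,1.76,1.28 0.45:0.18,1.67,1.30 0.50:0.25,1.56,1.33 0.55:0.33,1.45,1.36 0.60:0.41,1.33,1.41
0 0.45 0.25:-0.25,1.80,1.59 0.30:-0.16,1.73,1.56 0.35:-0.07,1.66,1.55 0.40:0.02,1.58,1.55 0.45:0.10,1.48,1.55 0.50:0.18,1.38,1.57 0.55:0.27,1.28,1.60 0.60:0.35,1.15,1.64
0 0.55 0.25:-0.27,1.56,1.85 0.30:-0.18,1.51,1.82 0.35:-0.10,1.44,1.80 0.40:-0.01,1.36,1.80 0.45:0.07,1.27,1.80 0.50:0.16,1.17,1.81 0.55:0.24,1.06,1.84 0.60:0.33,0.93,1.88
```

```bash
cat > sim.py <<'E'
from fk import *
K=fit()[1]
lo=np.array([-3.08,-.75,.22,-1.43,0,-2.85]);hi=np.array([3.08,2.2,2.44,4.57,2.65,2.85])
def pose(q):
    p,F=fk(q,K);m=F.as_matrix();return p,np.column_stack([m[:,1],-m[:,0],m[:,2]])
def ik(q,p,M,w=.58):
    def f(x):
        a,B=pose(x);return np.r_[a-p,w*R.from_matrix(M.T@B).as_rotvec(),1e-4*(x-q)]
    return least_squares(f,np.clip(q,lo+1e-6,hi-1e-6),bounds=(lo,hi),xtol=1e-10,ftol=1e-12).x
def row(q,dx,dy,dz,sp=0):
    p,M=pose(q)
    return ik(q,p+M@(np.array([dx,dy,dz])*.02),M@R.from_euler("z",np.radians(4*sp)).as_matrix())
def info(q,tag=""):
    p,M=pose(q);z=M[:,2];print(tag,"q",q.round(3),"p",p.round(3),"tilt",np.arctan2(np.hypot(z[0],z[1]),-z[2]).round(3),"az",np.degrees(np.arctan2(z[1],z[0])).round(0))
E
python3 - <<'E'
from sim import *
# verify with outward push
q=np.array([-.065,1.016,.22,.013,1.79,-.016]);info(q)
for i in range(11): q=row(q,.15,1,-.25)
info(q,"sim push")
q0=np.array([.221,.449,1.801,-.253,.473,.472]);p0,M=pose(q0)
for z in(.3,.4,.5,.6,.7):
    for x in(.3,.2,.1,.0):
        q=ik(q0,np.array([x,.111,z]),M);p,m=pose(q)
        info(q,(z,x))
E
```

```text
q [-0.065  1.016  0.22   0.013  1.79  -0.016] p [0.946 0.053 0.318] tilt 0.116 az 3.0
sim push q [-0.056  0.992  0.22   0.03   1.66  -0.004] p [0.981 0.065 0.349] tilt 0.272 az 3.0
(0.3, 0.3) q [ 0.033 -0.18   2.266 -0.06   0.612  0.124] p [0.3   0.111 0.3  ] tilt 0.446 az -3.0
(0.3, 0.2) q [ 0.073 -0.415  2.368 -0.076  0.747  0.166] p [0.2   0.111 0.3  ] tilt 0.446 az -3.0
(0.3, 0.1) q [ 0.58  -0.536  2.391 -0.318  0.942  0.773] p [0.1   0.111 0.3  ] tilt 0.446 az -3.0
(0.3, 0.0) q [ 1.678 -0.294  2.326 -0.47   1.221  1.917] p [0.    0.111 0.3  ] tilt 0.446 az -3.0
(0.4, 0.3) q [ 0.033 -0.332  2.048 -0.041  0.981  0.098] p [0.3   0.111 0.4  ] tilt 0.446 az -3.0
(0.4, 0.2) q [ 0.073 -0.55   2.124 -0.057  1.126  0.135] p [0.2   0.111 0.4  ] tilt 0.446 az -3.0
(0.4, 0.1) q [ 0.58  -0.65   2.14  -0.266  1.293  0.657] p [0.1   0.111 0.4  ] tilt 0.446 az -3.0
(0.4, 0.0) q [ 1.678 -0.443  2.094 -0.44   1.564  1.748] p [0.    0.111 0.4  ] tilt 0.446 az -3.0
(0.5, 0.3) q [ 0.033 -0.392  1.82  -0.036  1.269  0.085] p [0.3   0.111 0.5  ] tilt 0.446 az -3.0
(0.5, 0.2) q [ 0.073 -0.584  1.882 -0
[... 340 characters left out ...]
 0.446 az -3.0
(0.6, 0.2) q [ 0.073 -0.564  1.631 -0.051  1.632  0.108] p [0.2   0.111 0.6  ] tilt 0.446 az -3.0
(0.6, 0.1) q [ 0.58  -0.634  1.642 -0.26   1.758  0.532] p [0.1   0.111 0.6  ] tilt 0.446 az -3.0
(0.6, 0.0) q [ 1.678 -0.483  1.61  -0.496  2.035  1.507] p [0.    0.111 0.6  ] tilt 0.446 az -3.0
(0.7, 0.3) q [ 0.033 -0.357  1.307 -0.035  1.748  0.069] p [0.3   0.111 0.7  ] tilt 0.446 az -3.0
(0.7, 0.2) q [ 0.073 -0.508  1.359 -0.053  1.847  0.096] p [0.2   0.111 0.7  ] tilt 0.446 az -3.0
(0.7, 0.1) q [ 0.58  -0.569  1.37  -0.277  1.958  0.475] p [0.1   0.111 0.7  ] tilt 0.446 az -3.0
(0.7, 0.0) q [ 1.678 -0.437  1.339 -0.568  2.229  1.373] p [0.    0.111 0.7  ] tilt 0.446 az -3.0
```

```bash
nproc; cat > srch.py <<'E'
from sim import *
import itertools, multiprocessing as mp
q0=np.array([.221,.449,1.801,-.253,.473,.472]);p0,M=pose(q0)
Z=M[:,2]
def tv(m): return m[:2,2]
def job(a):
    R_,az,z,d=a
    p=np.array([R_*np.cos(az),R_*np.sin(az),z])
    qs=ik(q0,p,M)
    if np.linalg.norm(pose(qs)[0]-p)>.003: return None
    q=qs
    try:
        for i in range(10): q=row(q,*d)
    except Exception: return None
    e,m=pose(q)
    return (tv(m)@tv(M)/np.linalg.norm(tv(M)), np.linalg.norm(tv(m)),a,e.round(3),q.round(2))
if __name__=="__main__":
    dirs=[(0,-1,0),(0,-.8,.6),(0,0,1),(0,-.8,-.6),(1,-.5,0),(-1,-.5,0),(0,0,-1),(1,0,0),(-1,0,0)]
    J=list(itertools.product((.3,.4,.55,.75,.9),(-1.2,-.5,0,.3,1.),(.15,.22,.3,.45,.65),dirs))
    with mp.Pool() as P: r=[x for x in P.map(job,J,chunksize=8) if x]
    r.sort(key=lambda x:x[1])
    for x in r[:25]: print(round(x[0],3),round(x[1],3),x[2],x[3],x[4])
E
time timeout 400 env OMP_NUM_THREADS=1 python3 srch.py
```

```text
4
0.315 0.315 (0.4, 0, 0.15, (0, -1, 0)) [0.347 0.017 0.141] [-0.35  0.37  2.44  1.32  0.09 -1.6 ]
0.327 0.328 (0.55, 0.3, 0.15, (0, -0.8, 0.6)) [0.468 0.19  0.033] [ 0.23  0.73  2.08 -1.43  0.12  1.7 ]
0.332 0.332 (0.4, 0.3, 0.22, (0, -0.8, 0.6)) [0.315 0.143 0.14 ] [ 0.18  0.39  2.42 -1.43  0.09  1.65]
0.325 0.333 (0.4, 0, 0.15, (0, -0.8, 0.6)) [0.38  0.    0.067] [-0.46  0.67  2.44  2.45  0.32 -2.85]
0.342 0.342 (0.3, 0, 0.3, (0, -0.8, 0.6)) [0.279 0.01  0.234] [-0.57 -0.1   2.44  0.34  0.52 -0.78]
0.347 0.347 (0.4, 0, 0.22, (0, -1, 0)) [0.301 0.015 0.216] [-0.47  0.01  2.44  0.37  0.38 -0.74]
0.35 0.351 (0.3, 0, 0.3, (0, -1, 0)) [0.205 0.028 0.276] [-1.22 -0.66  2.44  0.34  1.22 -1.26]
0.353 0.354 (0.4, 0, 0.22, (0, -0.8, 0.6)) [0.38  0.004 0.098] [-0.4   0.56  2.44  2.51  0.24 -2.85]
0.356 0.357 (0.4, -0.5, 0.15, (1, -0.5, 0)) [ 0.349 -0.019  0.162] [-0.55  0.29  2.44  1.12  0.22 -1.58]
0.36 0.361 (0.3, 0, 0.45, (0, -0.8, -0.6)) [0.204 0.035 0.494] [-1.1  -0.75  1.89  0.31  1.78 -0.95]
0.36 0.361 (0.3, 0, 0.3, (0, -0.8, -0.6)) [0.204 0.035 0.344] [-1.13 -0.74  2.26  0.31  1.42 -
[... 759 characters left out ...]
2 0.077] [ 0.04  0.62  2.13 -1.43  0.04  1.52]
0.364 0.373 (0.4, -0.5, 0.15, (0, -0.8, 0.6)) [ 0.296 -0.23   0.047] [-1.28  0.74  2.38  1.63  0.38 -2.85]
0.367 0.38 (0.3, 1.0, 0.15, (0, 0, 1)) [0.239 0.306 0.049] [ 0.88  0.7   2.23 -1.43  0.36  2.35]
0.381 0.381 (0.4, 0, 0.3, (0, -0.8, 0.6)) [0.359 0.007 0.161] [-0.41  0.31  2.44  1.42  0.13 -1.75]
0.381 0.384 (0.3, -0.5, 0.3, (0, -0.8, 0.6)) [ 0.203 -0.196  0.196] [-1.66  0.15  2.44  0.61  0.72 -2.12]
0.383 0.385 (0.4, 0.3, 0.22, (0, -1, 0)) [0.247 0.172 0.186] [ 0.45  0.2   2.44 -0.92  0.28  1.37]
0.387 0.387 (0.4, -0.5, 0.22, (1, -0.5, 0)) [0.312 0.002 0.222] [-0.56  0.01  2.44  0.53  0.4  -0.98]
real	0m13.708s
user	0m52.819s
sys	0m0.110s
```

```bash
cat > s2.py <<'E'
from sim import *
import itertools, multiprocessing as mp
q0=np.array([.221,.449,1.801,-.253,.473,.472]);p0,M=pose(q0)
def job(a):
    st,el,dx=a
    q=ik(q0,np.array(st),M); 
    if np.linalg.norm(pose(q)[0]-st)>.003: return None
    P=[];dq=0
    n=0
    for i in range(45):
        qn=row(q,dx,-np.cos(el),np.sin(el)); dq=max(dq,np.abs(qn-q).max());q=qn
        p,m=pose(q);P.append(p);n+=1
        if m[:2,2]@M[:2,2]<0: break
    p,m=pose(q);P=np.array(P)
    return (np.linalg.norm(m[:2,2]),n,a,p.round(3),q.round(2),P[:,2].min().round(3),np.hypot(P[:,0],P[:,1]).min().round(3),dq.round(3))
if __name__=="__main__":
    J=list(itertools.product([(.36,.095,.2),(.36,.095,.24),(.33,.095,.28),(.36,.13,.22),(.36,.06,.22)],np.radians([-10,0,10,20,30,40]),(-.15,0,.15)))
    with mp.Pool() as P: r=[x for x in P.map(job,J,chunksize=2) if x]
    r.sort(key=lambda x:x[0]+.01*x[1])
    for x in r[:14]: print(round(x[0],3),x[1],x[2],x[3],x[4],"zmin",x[5],"Rmin",x[6],"dq",x[7])
E
OMP_NUM_THREADS=1 timeout 300 python3 s2.py
```

```text
0.065 32 ((0.36, 0.095, 0.2), np.float64(0.6981317007977318), -0.15) [0.249 0.121 0.041] [ 0.11  0.71  2.44 -1.43  0.06  1.6 ] zmin 0.041 Rmin 0.276 dq 1.289
0.077 35 ((0.36, 0.06, 0.22), np.float64(0.5235987755982988), -0.15) [ 0.285  0.083 -0.007] [-0.18  0.89  2.44  2.73  0.19 -2.85] zmin -0.007 Rmin 0.297 dq 0.956
0.031 45 ((0.33, 0.095, 0.28), np.float64(-0.17453292519943295), -0.15) [-0.104 -0.012  0.26 ] [ 1.46 -0.75  2.43 -0.03  1.46  1.5 ] zmin 0.258 Rmin 0.032 dq 0.211
0.131 35 ((0.36, 0.095, 0.24), np.float64(0.6981317007977318), -0.15) [0.214 0.153 0.036] [ 0.33  0.74  2.44 -1.43  0.12  1.83] zmin 0.036 Rmin 0.264 dq 1.32
0.046 45 ((0.36, 0.06, 0.22), np.float64(-0.17453292519943295), -0.15) [-0.102 -0.015  0.26 ] [ 1.42 -0.75  2.43 -0.04  1.48  1.49] zmin 0.214 Rmin 0.04 dq 0.205
0.198 37 ((0.36, 0.06, 0.22), np.float64(0.6981317007977318), -0.15) [ 0.299  0.099 -0.103] [-0.24  1.2   2.38  2.67  0.44 -2.85] zmin -0.103 Rmin 0.315 dq 0.602
0.158 45 ((0.36, 0.06, 0.22), np.float64(0.5235987755982988), 0) [-0.021  0.273 -0.025] [ 1.3   0.92  2.36 -1.43  0.06  2.8 ] zmin -0.
[... 441 characters left out ...]
8  1.89 -1.1   0.16  2.78] zmin -0.266 Rmin 0.327 dq 1.158
0.251 45 ((0.36, 0.06, 0.22), np.float64(0.17453292519943295), -0.15) [-0.262  0.109  0.121] [ 2.4   0.46  2.21 -0.07  0.72  2.53] zmin 0.121 Rmin 0.139 dq 0.208
0.254 45 ((0.36, 0.06, 0.22), np.float64(0.5235987755982988), 0.15) [-0.152  0.33  -0.189] [ 1.81  1.22  1.97 -0.75  0.21  2.64] zmin -0.189 Rmin 0.289 dq 1.723
0.255 45 ((0.36, 0.06, 0.22), np.float64(0.3490658503988659), -0.15) [-0.046  0.216  0.005] [ 1.43  0.88  2.44 -1.17  0.13  2.7 ] zmin 0.005 Rmin 0.221 dq 0.24
0.256 45 ((0.36, 0.095, 0.24), np.float64(0.6981317007977318), 0) [-0.05   0.284 -0.123] [ 1.46  1.15  2.2  -1.29  0.11  2.85] zmin -0.123 Rmin 0.276 dq 1.316
```

```bash
cat > s3.py <<'E'
from sim import *
import itertools, multiprocessing as mp
q0=np.array([.221,.449,1.801,-.253,.473,.472]);p0,M=pose(q0)
C=[(dx,-np.cos(e),np.sin(e)) for dx in(-.7,-.35,0,.35,.7) for e in np.radians([-60,-30,0,20,40,60,90])]
def cost(q,qo,st):
    p,m=pose(q);rr=np.hypot(*p[:2])
    return np.linalg.norm(m[:2,2])+3*max(0,.29-rr)+3*max(0,.17-p[2])+.05*max(0,abs(q[3])-.6)+3*max(0,np.abs(q-qo).max()-.14)+ .3*max(0,.12-q[4])
def run(st):
    q=ik(q0,np.array(st),M);L=[]
    if np.linalg.norm(pose(q)[0]-st)>.003: return None
    for i in range(40):
        b=min(((cost(n,q,st),c,n) for c in C for n in[row(q,*c)]),key=lambda x:x[0])
        q=b[2];p,m=pose(q);L.append((np.round(b[1],2).tolist(),p.round(3).tolist(),m[:2,2].round(3).tolist(),q.round(2).tolist()))
        if np.linalg.norm(m[:2,2])<.03: break
    return np.linalg.norm(m[:2,2]),len(L),st,L
if __name__=="__main__":
    with mp.Pool() as P: r=[x for x in P.map(run,[(.34,.095,.2),(.3,.095,.25),(.3,.13,.25),(.3,.05,.25)],chunksize=1) if x]
    r.sort(key=lambda x:x[0]+.01*x[1])
    for x in r: print(round(x[0],3),x[1:3],x[3][-1])
    for l in r[0][3][::3]: print(*l)
E
OMP_NUM_THREADS=1 timeout 500 python3 s3.py
```

```text
0.018 (34, (0.34, 0.095, 0.2)) ([0.7, -0.77, 0.64], [0.233, -0.034, 0.168], [0.018, -0.003], [-0.65, 0.18, 2.44, 0.02, 0.51, -0.6])
0.026 (34, (0.3, 0.05, 0.25)) ([0.7, -0.77, 0.64], [0.237, -0.016, 0.168], [0.026, -0.001], [-0.57, 0.18, 2.44, 0.03, 0.5, -0.55])
0.02 (35, (0.3, 0.095, 0.25)) ([0.7, -0.77, 0.64], [0.228, -0.055, 0.168], [0.018, 0.007], [-0.76, 0.18, 2.44, 0.04, 0.52, -0.73])
0.027 (35, (0.3, 0.13, 0.25)) ([0.0, -0.94, 0.34], [0.213, -0.101, 0.169], [0.027, 0.0], [-0.96, 0.17, 2.44, 0.05, 0.51, -0.94])
[-0.35, -0.87, -0.5] [0.323, 0.091, 0.205] [0.427, -0.022] [-0.07, 0.13, 2.44, 0.07, 0.13, -0.09]
[-0.7, -0.94, 0.34] [0.319, 0.067, 0.201] [0.386, -0.035] [-0.17, 0.13, 2.44, 0.16, 0.18, -0.27]
[-0.7, -0.94, 0.34] [0.312, 0.039, 0.199] [0.345, -0.045] [-0.29, 0.11, 2.44, 0.23, 0.25, -0.45]
[-0.7, -0.94, 0.34] [0.303, 0.005, 0.199] [0.305, -0.049] [-0.45, 0.09, 2.44, 0.29, 0.32, -0.66]
[0.0, -0.94, 0.34] [0.29, -0.022, 0.198] [0.268, -0.047] [-0.59, 0.08, 2.44, 0.29, 0.38, -0.79]
[0.0, -0.77, 0.64] [0.293, -0.023, 0.181] [0.231, -0.045] [-0.56, 0.16, 2.44, 0.26, 0.33, -0.73]
[-0.35, -0.77, 0.64] [0.289, -0.032, 0.169] [0.195, -0.042] [-0.58, 0.2, 2.44, 0.23, 0.32, -0.73]
[0.35, -0.94, 0.34] [0.275, -0.05, 0.168] [0.159, -0.035] [-0.67, 0.2, 2.44, 0.2, 0.36, -0.79]
[0.0, -0.94, 0.34] [0.261, -0.055, 0.17] [0.123, -0.028] [-0.71, 0.18, 2.44, 0.15, 0.41, -0.78]
[0.7, -0.77, 0.64] [0.246, -0.078, 0.167] [0.091, -0.018] [-0.82, 0.19, 2.44, 0.13, 0.44, -0.87]
[0.35, -0.94, 0.34] [0.239, -0.051, 0.17] [0.053, -0.009] [-0.72, 0.17, 2.44, 0.06, 0.49, -0.71]
[0.7, -0.77, 0.64] [0.233, -0.034, 0.168] [0.018, -0.003] [-0.65, 0.18, 2.44, 0.02, 0.51, -0.6]
```

Emit:
{"name": "send_rows", "arguments": {"commands": "45 -0.3 -0.5 -0.8 0;45 -0.5 -0.9 -0.8 0;45 -0.55 -0.95 -0.6 0;45 -0.55 -0.95 -0.4 0;45 -0.55 -0.95 -0.3 0;45 -0.55 -0.95 -0.3 0;45 -0.55 -0.95 -0.3 0;45 -0.55 -0.95 -0.3 0;45 -0.55 -0.95 -0.3 0;45 -0.55 -0.95 -0.3 0;45 -0.55 -0.95 -0.3 0;45 -0.5 -0.8 -0.2 0"}}

```text
t: 16.25
tcp_pos: [0.3326, 0.0955, 0.2027]
tool_rot: [0.707, 0.673, 0.151, 0.159]
force: [-0.1, 0.1, -4.0]
finger_gap: 0.603
gripper_force: 51.3
```

```bash
cat > plan.py <<'E'
from sim import *
from station import readout
import sys
C=[(dx,-np.cos(e),np.sin(e)) for dx in(-.6,-.3,0,.3,.6) for e in np.radians([-30,0,20,40,60])]
def cost(q,qo):
    p,m=pose(q);rr=np.hypot(*p[:2])
    return np.linalg.norm(m[:2,2])+3*max(0,.27-rr)+3*max(0,.15-p[2])+.05*max(0,abs(q[3])-.5)+1*max(0,np.abs(q-qo).max()-.14*4)+.3*max(0,.1-q[4])
s=readout.sense();q=np.array(s['q']);print('t',s['t'],'gap',s['finger_gap']*85.4,s['gripper_force']);info(q,"now");print(pose(q)[1][:2,2].round(3),s['q'][2])
N=int(sys.argv[1])
for i in range(N):
    b=None
    for c in C:
        n=q
        for _ in range(4): n=row(n,*c)
        k=cost(n,q)
        if b is None or k<b[0]: b=(k,c,n)
    q=b[2];p,m=pose(q);print(np.round(b[1],2),p.round(3),m[:2,2].round(3),q.round(2))
    if np.linalg.norm(m[:2,2])<.04: break
E
OMP_NUM_THREADS=1 timeout 200 python3 plan.py 9
```

```text
t 16.25 gap 51.48278711096397 51.30019560456276
now q [-0.044  0.154  2.42  -0.023  0.126  0.028] p [0.333 0.096 0.203] tilt 0.442 az -3.0
[ 0.427 -0.022] 2.420095924892335
[-0.6  -0.94  0.34] [0.323 0.071 0.191] [ 0.378 -0.039] [-0.14  0.17  2.44  0.09  0.14 -0.17]
[-0.6  -0.94  0.34] [0.314 0.043 0.186] [ 0.323 -0.053] [-0.25  0.17  2.44  0.14  0.2  -0.33]
[-0.6  -0.94  0.34] [0.303 0.006 0.184] [ 0.27  -0.059] [-0.41  0.16  2.44  0.19  0.28 -0.53]
[-0.6  -0.94  0.34] [ 0.285 -0.04   0.184] [ 0.22  -0.057] [-0.63  0.14  2.44  0.24  0.36 -0.78]
[ 0.   -0.77  0.64] [ 0.286 -0.046  0.16 ] [ 0.171 -0.05 ] [-0.61  0.24  2.44  0.2   0.3  -0.74]
[ 0.   -0.94  0.34] [ 0.27  -0.051  0.16 ] [ 0.122 -0.042] [-0.65  0.23  2.44  0.12  0.35 -0.69]
[-0.6  -0.94  0.34] [ 0.238 -0.11   0.16 ] [ 0.083 -0.029] [-0.93  0.22  2.44  0.12  0.41 -0.98]
[ 0.6  -0.77  0.64] [ 0.241 -0.082  0.146] [ 0.031 -0.009] [-0.8   0.28  2.44  0.04  0.39 -0.77]
```

Emit:
{"name": "send_rows", "arguments": {"commands": "45 -0.3 -0.5 0.15 0;45 -0.6 -0.94 0.34 0;45 -0.6 -0.94 0.34 0;45 -0.6 -0.94 0.34 0;45 -0.6 -0.94 0.34 0;45 -0.6 -0.94 0.34 0;45 -0.6 -0.94 0.34 0;45 -0.6 -0.94 0.34 0;45 -0.6 -0.94 0.34 0"}}

```text
t: 17.0
tcp_pos: [0.3157, 0.0391, 0.1863]
tool_rot: [0.717, 0.677, 0.103, 0.133]
force: [-0.4, 0.2, -4.1]
finger_gap: 0.603
gripper_force: 52.9
```

```bash
OMP_NUM_THREADS=1 timeout 200 python3 plan.py 7
```

```text
t 17.0 gap 51.47759549627055 52.86371737718582
now q [-0.269  0.167  2.441  0.185  0.201 -0.387] p [0.316 0.039 0.186] tilt 0.337 az -9.0
[ 0.327 -0.052] 2.4407512629746377
[-0.6  -0.94  0.34] [0.304 0.001 0.184] [ 0.273 -0.057] [-0.43  0.15  2.44  0.23  0.28 -0.59]
[-0.6  -0.94  0.34] [ 0.286 -0.046  0.183] [ 0.224 -0.054] [-0.66  0.14  2.44  0.27  0.36 -0.84]
[ 0.3  -0.77  0.64] [ 0.29  -0.026  0.159] [ 0.175 -0.049] [-0.53  0.25  2.44  0.17  0.28 -0.62]
[ 0.   -0.94  0.34] [ 0.275 -0.026  0.158] [ 0.124 -0.045] [-0.54  0.24  2.44  0.07  0.33 -0.54]
[-0.6  -0.94  0.34] [ 0.249 -0.08   0.161] [ 0.08  -0.036] [-0.79  0.22  2.44  0.08  0.4  -0.8 ]
[ 0.3  -0.77  0.64] [ 0.248 -0.07   0.144] [ 0.031 -0.022] [-0.72  0.29  2.44  0.01  0.37 -0.67]
```

Emit:
{"name": "send_rows", "arguments": {"commands": "45 -0.6 -0.94 0.34 0;45 -0.6 -0.94 0.34 0;45 -0.6 -0.94 0.34 0;45 -0.6 -0.94 0.34 0;45 -0.6 -0.94 0.34 0;45 -0.6 -0.94 0.34 0;45 -0.6 -0.94 0.34 0;45 -0.6 -0.94 0.34 0;45 0 -0.77 0.64 0;45 0 -0.77 0.64 0;45 0 -0.77 0.64 0;45 0 -0.77 0.64 0"}}

```text
t: 18.0
tcp_pos: [0.289, -0.0525, 0.1609]
tool_rot: [0.725, 0.682, 0.052, 0.081]
force: [0.1, 0.0, -3.6]
finger_gap: 0.605
gripper_force: 53.0
```

```bash
OMP_NUM_THREADS=1 timeout 200 python3 plan.py 5
```

```text
t 18.0 gap 51.647063332321444 52.957664877176285
now q [-0.649  0.238  2.442  0.263  0.294 -0.833] p [ 0.289 -0.052  0.161] tilt 0.193 az -14.0
[ 0.186 -0.047] 2.44151569789274
[ 0.3  -0.94  0.34] [ 0.276 -0.032  0.16 ] [ 0.135 -0.04 ] [-0.57  0.23  2.44  0.12  0.34 -0.62]
[-0.6  -0.94  0.34] [ 0.249 -0.088  0.161] [ 0.092 -0.029] [-0.83  0.22  2.44  0.12  0.4  -0.88]
[ 0.6  -0.77  0.64] [ 0.253 -0.052  0.146] [ 0.04  -0.016] [-0.66  0.29  2.44  0.03  0.37 -0.63]
[-0.6  -0.94  0.34] [ 0.219 -0.112  0.147] [ 0.002 -0.002] [-0.94  0.28  2.44  0.    0.42 -0.88]
```

Emit:
{"name": "send_rows", "arguments": {"commands": "45 -0.2 -0.94 0.34 0;45 -0.2 -0.94 0.34 0;45 -0.2 -0.94 0.34 0;45 -0.2 -0.94 0.34 0;45 -0.2 -0.94 0.34 0;45 -0.2 -0.94 0.34 0;45 0 -0.85 0.5 0;45 0 -0.85 0.5 0;45 0 -0.85 0.5 0"}}

```text
t: 18.75
tcp_pos: [0.2462, -0.1058, 0.1518]
tool_rot: [0.727, 0.685, 0.028, 0.037]
force: [-0.6, 0.5, -4.1]
finger_gap: 0.606
gripper_force: 52.9
```

```bash
OMP_NUM_THREADS=1 timeout 200 python3 plan.py 3
```

```text
t 18.75 gap 51.741636921318886 52.90820673108101
now q [-0.909  0.261  2.442  0.173  0.375 -1.007] p [ 0.246 -0.106  0.152] tilt 0.094 az -10.0
[ 0.092 -0.016] 2.4417609746551783
[-0.3  -0.94  0.34] [ 0.209 -0.149  0.149] [0.059 0.005] [-1.14  0.27  2.44  0.14  0.41 -1.2 ]
[-0.6 -1.   0. ] [ 0.136 -0.203  0.154] [0.05  0.014] [-1.52  0.25  2.44  0.11  0.47 -1.56]
[-0.6  -0.87 -0.5 ] [ 0.062 -0.248  0.19 ] [0.05  0.014] [-1.83  0.14  2.34  0.07  0.69 -1.83]
```

Emit:
{"name": "send_rows", "arguments": {"commands": "45 0.8 -0.7 0.4 0;45 0.8 -0.7 0.4 0;45 0.8 -0.8 0.45 0;45 0.6 -0.85 0.45 0;45 0.3 -0.85 0.45 0;45 0.3 -0.85 0.45 0;45 0 0 0 0"}}

```text
t: 19.33
tcp_pos: [0.2408, -0.0517, 0.1536]
tool_rot: [0.728, 0.686, 0.011, 0.007]
force: [-0.2, 0.1, -4.1]
finger_gap: 0.605
gripper_force: 52.9
```

```bash
OMP_NUM_THREADS=1 timeout 200 python3 plan.py 3; python3 st.py
```

```text
t 19.3333 gap 51.625529010507904 52.87973687052727
now q [-0.704  0.247  2.443  0.046  0.436 -0.687] p [ 0.241 -0.052  0.154] tilt 0.026 az 9.0
[0.025 0.004] 2.4426990013649075
[-0.6  -0.94  0.34] [ 0.204 -0.112  0.157] [-0.01   0.018] [-1.    0.23  2.44  0.    0.49 -0.94]
t 19.33 q [-0.704  0.247  2.443  0.046  0.436 -0.687] tcp [ 0.2408 -0.0517  0.1536] F [-0.2  0.1 -4.1]
tilt 0.0257 toolz az 8.7 tooly az -3.4 M [[0.059, 0.998, 0.025], [0.998, -0.059, 0.004], [0.005, 0.025, -1.0]]
```

Emit:
{"name": "send_rows", "arguments": {"commands": "45 0.2 -0.9 0.4 0;45 0.2 -0.9 0.4 0;45 0 0.4 -0.2 -0.91;45 0 1 -0.2 -0.91;45 -0.2 1 0 -0.91;45 -0.35 1 0 0;45 -0.35 1 0 0;45 -0.35 1 0 0;45 -0.35 1 0 0;45 -0.35 1 0 0;45 -0.35 1 0 0;45 -0.35 1 0 0;45 -0.35 1 0 0;45 0 0 0 0"}}

```text
t: 20.5
tcp_pos: [0.4524, -0.0887, 0.1665]
tool_rot: [0.66, 0.751, 0.006, 0.003]
force: [0.2, 0.4, -2.8]
finger_gap: 0.607
gripper_force: 53.1
```

```bash
cat > b.py <<'E'
from st import *
s,M=show()
t=np.array([.5721,-.1155,.052])
print("delta tool",(M.T@(t-s['tcp_pos'])/.02).round(2),"rows; gap",s['finger_gap']*85.4,s['gripper_force'],"spin",(np.degrees(np.arctan2(M[1,1],M[0,1])-.131)/4).round(2))
E
python3 b.py
```

```text
t 20.5 q [-0.443  0.425  1.916  0.013  0.791 -0.58 ] tcp [ 0.4524 -0.0887  0.1665] F [ 0.2  0.4 -2.8]
tilt 0.0131 toolz az 18.2 tooly az 7.39 M [[-0.129, 0.992, 0.012], [0.992, 0.129, 0.004], [0.002, 0.013, -1.0]]
delta tool [-2.11  5.69  5.79] rows; gap 51.86348398426571 53.055447936058044 spin -0.03
```

Emit:
{"name": "send_rows", "arguments": {"commands": "45 -0.35 0.95 0 0;45 -0.35 0.95 0 0;45 -0.35 0.95 0 0;45 -0.35 0.95 0 0;45 -0.35 0.95 0 0;45 -0.35 0.95 0 0;45 0 0 0 0;45 0 0 0 0"}}

```text
t: 21.17
tcp_pos: [0.5655, -0.1135, 0.1658]
tool_rot: [0.66, 0.751, 0.004, -0.001]
force: [0.1, -0.0, -3.6]
finger_gap: 0.6
gripper_force: 53.1
```

```bash
python3 b.py; python3 - <<'E'
from station import cams
import cv2,numpy as np
p=cams.snapshot("side")["pixels"][200:370,300:440,::-1];q=cams.snapshot("top")["pixels"][130:300,300:460,::-1]
cv2.imwrite("pics/g.png",cv2.resize(np.hstack([p,q]),None,fx=2.66,fy=2.66,interpolation=cv2.INTER_CUBIC))
E
```

```text
t 21.17 q [-0.396  0.557  1.628  0.011  0.957 -0.532] tcp [ 0.5655 -0.1135  0.1658] F [ 0.1 -0.  -3.6]
tilt 0.0087 toolz az 64.3 tooly az 7.4 M [[-0.129, 0.992, 0.004], [0.992, 0.129, 0.008], [0.007, 0.005, -1.0]]
delta tool [-0.18  0.29  5.69] rows; gap 51.21956402567953 53.07551935315132 spin -0.03
```

View pics/g.png

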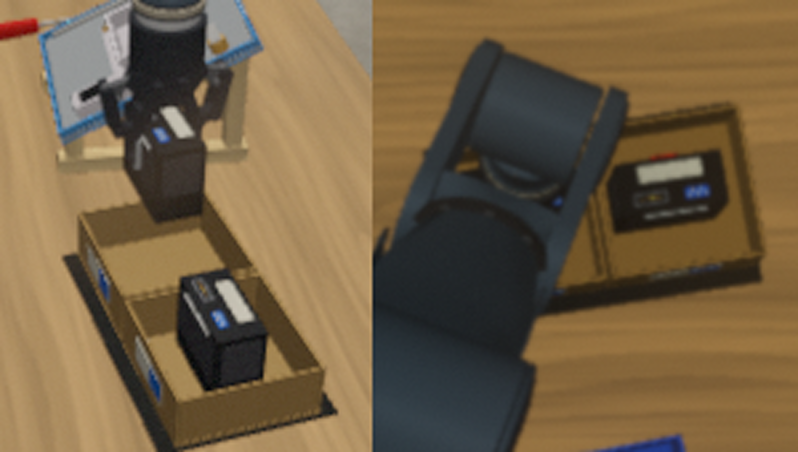

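The acceptor hangs upright over the empty bin, with its lower edge at about (366,281) in the side view. The spare is untouched. Lowering now.

Emit:
{"name": "send_rows", "arguments": {"commands": "45 -0.1 0.15 0.6 0;45 -0.08 0.14 0.9 0;45 0 0 0.9 0;45 0 0 0.9 0;45 0 0 0.7 0;45 0 0 0.4 0;45 0 0 0.2 0;45 0 0 0 0"}}

```text
t: 21.93
tcp_pos: [0.5716, -0.115, 0.0735]
tool_rot: [0.66, 0.751, 0.004, -0.001]
force: [-0.4, 0.4, -4.0]
finger_gap: 0.608
gripper_force: 53.0
```

```bash
python3 b.py
```

```text
t 21.93 q [-0.395  0.704  1.666  0.013  0.772 -0.533] tcp [ 0.5716 -0.115   0.0735] F [-0.4  0.4 -4. ]
tilt 0.009 toolz az 67.1 tooly az 7.42 M [[-0.129, 0.992, 0.003], [0.992, 0.129, 0.008], [0.008, 0.005, -1.0]]
delta tool [-0.03  0.01  1.08] rows; gap 51.91979235489841 53.0350823700428 spin -0.02
```

Now I'll lower slowly in 2 mm rows and watch the force.

Emit:
{"name": "send_rows", "arguments": {"commands": "45 0 0 0.15 0;45 0 0 0.15 0;45 0 0 0.15 0;45 0 0 0.15 0;45 0 0 0.1 0;45 0 0 0.1 0;45 0 0 0 0"}}

```text
t: 22.52
tcp_pos: [0.5724, -0.1151, 0.0583]
tool_rot: [0.66, 0.751, 0.005, -0.001]
force: [-0.1, -0.1, -3.2]
finger_gap: 0.603
gripper_force: 53.0
```

Emit:
{"name": "send_rows", "arguments": {"commands": "45 0 0 0.08 0;45 0 0 0.08 0;45 0 0 0.08 0;45 0 0 0 0"}}

```text
t: 22.85
tcp_pos: [0.5724, -0.1151, 0.0535]
tool_rot: [0.66, 0.751, 0.005, -0.001]
force: [0.1, 0.5, -4.1]
finger_gap: 0.601
gripper_force: 53.0
```

Emit:
{"name": "send_rows", "arguments": {"commands": "45 0 0 0.06 0;45 0 0 0.06 0;45 0 0 0 0"}}

```text
t: 23.1
tcp_pos: [0.5725, -0.1151, 0.0512]
tool_rot: [0.66, 0.751, 0.005, -0.001]
force: [0.1, 0.7, -3.8]
finger_gap: 0.604
gripper_force: 53.0
```

Emit:
{"name": "send_rows", "arguments": {"commands": "45 0 0 0.05 0;45 0 0 0.05 0;45 0 0 0 0"}}

```text
t: 23.35
tcp_pos: [0.5727, -0.1151, 0.0497]
tool_rot: [0.66, 0.751, 0.005, -0.0]
force: [0.5, 0.6, -1.3]
finger_gap: 0.603
gripper_force: 53.1
```

Emit:
{"name": "send_rows", "arguments": {"commands": "45 0 0 0.04 0;45 0 0 0 0"}}

```text
t: 23.52
tcp_pos: [0.5728, -0.115, 0.0496]
tool_rot: [0.66, 0.751, 0.005, -0.0]
force: [-1.1, 1.2, 3.9]
finger_gap: 0.605
gripper_force: 53.7
```

Emit:
{"name": "send_rows", "arguments": {"commands": "53 0 0 0 0;55 0 0 0 0;57 0 0 0 0;59 0 0 0 0;62 0 0 0 0;66 0 0 0 0;70 0 0 0 0;72 0 0 0 0;72 0 0 0 0"}}

```text
t: 24.27
tcp_pos: [0.5726, -0.1152, 0.0487]
tool_rot: [0.66, 0.751, 0.005, -0.0]
force: [-0.1, -0.2, -0.4]
finger_gap: 0.844
gripper_force: 0.0
```

Emit:
{"name": "send_rows", "arguments": {"commands": "72 0 0 -0.3 0;72 0 0 -0.5 0;72 0 0 -0.8 0;72 0 0 -1 0;72 0 0 -1 0;72 0 0 -1 0;72 0 0 -1 0;72 0 0 -1 0;72 0 0 -1 0;72 0 -1 -0.5 0;72 0 -1 -0.5 0;72 0 -1 0 0;72 0 -1 0 0;72 0 -1 0 0;72 0 -0.5 0 0;72 0 0 0 0;72 0 0 0 0"}}

```text
t: 25.68
tcp_pos: [0.4632, -0.1309, 0.2207]
tool_rot: [0.66, 0.751, 0.005, 0.001]
force: [0.6, -0.4, -0.7]
finger_gap: 0.843
gripper_force: 0.0
```

```bash
python3 - <<'E'
from st import *
from station import cams
import cv2
s,M=show();print(s['qd'].round(3))
p=cams.snapshot("side")["pixels"][160:440,280:450,::-1];q=cams.snapshot("top")["pixels"][130:260,160:460,::-1]
a=cv2.resize(p,(360,593));b=cv2.resize(q,(430,186));can=np.zeros((593,800,3),np.uint8);can[:,:360]=a;can[:186,370:]=b
cv2.imwrite("pics/z.png",can)
E
```

```text
t 25.68 q [-0.514  0.361  1.809  0.012  0.969 -0.649] tcp [ 0.4632 -0.1309  0.2207] F [ 0.6 -0.4 -0.7]
tilt 0.0102 toolz az 40.8 tooly az 7.38 M [[-0.128, 0.992, 0.008], [0.992, 0.128, 0.007], [0.006, 0.008, -1.0]]
[ 0.009  0.021 -0.033  0.    -0.004  0.   ]
```

View pics/z.png

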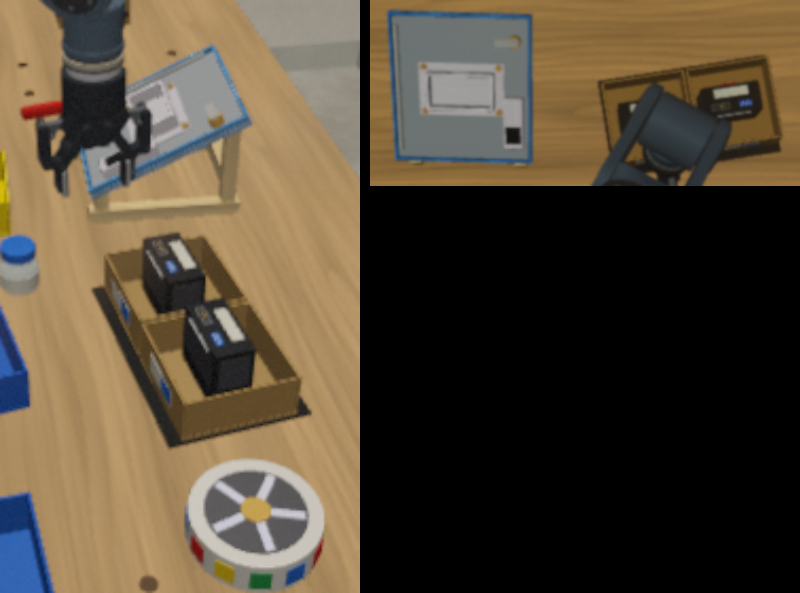

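The cradle is empty. The acceptor stands upright in the previously empty bin, at about (362,290) in the side view, and the spare, reel, jar and screwdriver look undisturbed. Handing in.

```bash
python3 -c "
from station import sign_off
print(sign_off())"
```

```text
the job is handed in; nothing more can be done
None
```

The acceptor is out of its cradle and standing upright, connector side up, in the empty tan bin, and I handed the job in at about 26 s; one risk is that joint 3 read up to 0.003 rad past its range limits while I tilted the tool, and the sign-off gave no verdict on that.

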